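# Clear the charcoal block and click the findings box shut

### The arm

A 6-joint arm with a two-finger parallel gripper is mounted at the origin on the work surface. World frame = base frame: x ahead of the robot, y to its left, z up, the work surface at z = 0. Lengths are in m, angles in rad, forces in N, time in s.
With the tool pointing down it reaches from about 0.35 to 0.775 m from the base axis. Payload 5.5 kg.
Tool frame: the origin (TCP) lies on the centre line of the jaws, within the pads' length; the fingertips stand 11 mm ahead of it and the grasp point (between the pads) lies 8 mm behind it; z points along the fingers, y is the direction in which the jaws open and shut (so a half turn about z gives the same grasp; the last joint's range is limited). The gripper opens to 85 mm and grips with 20 to 120 N. Pads are 22 mm wide; open, the fingers measure 114 mm over their backs; the gripper's body (76 mm by 85 mm) begins 54 mm behind the grasp point. The pads swing forward as they close: fully open they stand 13 mm farther back than shut.
Start: joints at [-1.359, 0.313, 0.046, 1.304, 0, 1.431], TCP at [0.198, -0.54, 0.242] pointing down, gripper open.
Joint ranges: [-2.76, 2.76], [-0.86, 1.69], [-1.03, 1.26], [-2.2, 2.34], [-1.47, 1.5], [-3.14, 3.14]. Speed limits (rad/s): [2.57, 2.57, 3.14, 3.14, 3.14, 3.14].

### API

Orientations are given as a unit quaternion [w, x, y, z].
In Python, from workcell import env, imaging, order gives the robot as it stands. The module is installed in compiled form; this text tells all that it offers.
- The arm moves only by the tool move_arm, never from a script. Its argument "deltas" is one flat list of numbers, 7 for each row, row after row: the gripper's target within -1 to 1 (shut at 1, half-way at 0, fully open at -1), then the shift along the tool's x, y, z in m, then the turn, a rotation vector about the tool's x, y, z in degrees. In form: [jaw, tx, ty, tz, ax, ay, az, jaw, tx, ty, tz, ax, ay, az, ...]. A call has 1 to 10 rows; each row shifts and turns the commanded pose from where the row before left it, along the tool's axes as they then stand; what a row does not reach is not made up. A row lasts 1/8 s, in which the tool goes at most 62.5 mm and 10.7 degrees, less where a joint would pass 70% of its speed; a pose out of reach is approached as far as the arm can. A call is refused whole if a number of a shift passes 0.0625 or a number of a turn 10.7, either way. A call with a gripper value outside its range is refused whole. The fingers move at their own pace and stop on an object; "squeeze" is the grip in N (left out, the last holds). Time passes only in rows, so rows that do not move let the fingers close. It gives the time, the measured TCP pose, the force and the opening at its end, in the units of the state.
- env.get_state(): the state, without advancing time (a new reading comes with each control period).
- imaging.read_camera(name): name is "side" or "top" or "wrist"; returns a dict with "img" (420x560x3 uint8, red, green, blue), "z_map" (420x560 float32, m along the optical axis (not along the pixel's ray), 0 where there is no reading), "fx", "fy", "cx", "cy" (pixels), "dist" ([k1, k2, p1, p2, k3] as OpenCV has them; the pictures are not rectified), "rvec" (rotation vector, rad) and "tvec" (3), from world to camera coordinates, as OpenCV has them. Camera axes: x right, y down, z forward; pixel columns grow to the right and rows downward; lengths in m; the calibration is good to about 2 mm. A picture is of the moment at which its call begins.
- order.hand_in(): hands the job in, once; it reports no verdict.
Trained networks look in a picture, given as the dict that the camera call returned (one of the last four; its "shot" number tells which), for a name from the list of things; names that differ only in an ending like _2 or _b are one class to them, and where a whole thing is asked for, a point or a joint stands for the part that bears it (a point fixed in the world has none). Each returns a list of dicts, best first, with "confidence" (0 to 1); they miss things now and then, are a little off and sometimes report something else, mostly with a low value. They report only what shows in the picture. A call takes as long as a camera call. They do not tell look-alikes from the thing itself.
- imaging.recognise(picture, thing): "centre" ([column, row] in pixels, amid what is visible of it).
- imaging.cut_out(picture, thing): "mask" (420x560 bool, what is visible of it) and "centre" ([column, row] in pixels, amid what is visible of it).
The state is a dict: "clock": time; "joint_pos": joint angles; "qvel": joint speeds; "tau": joint torques, N m; "tcp_pos": TCP position; "orientation": TCP orientation; "wrist_force": force on the tool from outside, world axes, zero at the start; "ft_torque": the same for the moment, N m; "finger_gap": finger opening in m.
Only numpy, scipy, OpenCV 4.12 (cv2) and the standard library are available. Lean on these libraries where they do the work, as an engineer would, in place of code of your own. Each camera call takes 0.05 s, during which the arm holds its last target.

### The job

A charcoal soldering block was left standing in the open end of the wooden findings box: lift it out and stand it upright on the soldering board, setting it down gently because charcoal is brittle. Then slide the box's cover fully home along its rails until its spring tongue clicks down behind the ledge, and let go. Leave the jar, the loupe and the ring tray where they are.

Things in the scene. Friction and masses are not known exactly. Their poses are not given: they have to be found in the camera images.
- findings_box: Fixed wooden box, 216 mm long (its x, from -100 to +115.5 mm), 100 mm wide (y). Origin: on the bench under the box, on its centre line; z up; x is the direction in which the cover slides shut, roughly away from the robot. Inside it is 84 mm wide, its floor is 5 mm above the bench, the far end wall's inner face is at x = +95 mm. Aluminium rails along both long sides reach 40 mm above the bench and leave 72 mm clear between their lips.
- ledge_mid (a point): Middle of the top of the dark steel ledge, a 40 mm wide ramped catch on the far end wall, at x = +112.5 mm in the box frame, 35 mm above the bench; its far face, behind which the tongue's hook drops, is at x = +115.5 mm.
- cover (a joint): How far the light wooden cover still has to slide, m: 0 = fully home, 0.12 = as far open as it goes. It slides along the box's x axis only (captive in the rails, cannot be lifted off); drag about 1.5 N, rising to about 6 N from 22 mm to 3 mm before home while the tongue climbs the ledge, then it clicks and stops at 0. Once latched it can slip back no more than 2 mm.
- cover_grip (a point): Centre (half-way up) of the wooden grip rib on top of the cover: 14 mm thick along the box's x, 40 mm wide along y, 30 mm high, its foot (the cover's top face) 34.5 mm and its top 64.5 mm above the bench. It can be pinched from above across its 14 mm or pushed from its near side. Axes as the box.
- tongue (a joint): Lift of the springy steel tongue on the cover's far end, rad: 0 = lying down (relaxed, or latched behind the ledge when the cover is home), about 0.06 = lifted on top of the ledge.
- tongue_tip (a point): Top of the tongue above its hook, 70 mm from the tongue's root, 22 mm wide; the hook below it reaches down to 31 mm above the bench. It overhangs the cover's far edge by about 28 mm.
- charcoal_mid (a point): Centre (half-way up) of the black charcoal block, 40 mm (its x) by 30 mm (its y) by 75 mm tall (its z), about 60 g, standing upright on the box floor in the open end, its top about 80 mm above the bench, so about 40 mm above the rails. While it stands there the cover cannot close. Grip it by the part above the rails, across its 30 mm.
- charcoal: The same charcoal block; origin at the centre of its underside, same axes.
- solder_board: Pale soldering board fixed to the bench, 150 mm (x) by 120 mm (y) by 12 mm thick. Origin: centre of its underside, on the bench; its top is 12 mm above that.
- jar: Bystander: small closed jar, 48 mm diameter, 60 mm tall; origin at the centre of its underside.
- loupe: Bystander: black eye loupe, 38 mm diameter, 26 mm tall; origin at the centre of its underside.
- ring_tray: Bystander: white open tray 90 x 60 x 22 mm with rings; origin at the centre of its underside.
There are look-alikes about, which are no part of the job. There is more than one size of the charcoal; the job needs the largest.

How it is judged:
By the outcome, as a careful person would: the job done as asked, in the order asked, and still so for the second after the job is handed in, with the robot touching nothing.
It also fails if it takes over 56 s, if anything falls off the work surface, if the arm or the gripper's body presses on something with over 40 N, if the wrist force passes 120 N, or if a joint passes its speed limit or range.

## Working session

There is one attempt and no reset: what is moved stays moved. The work goes in short steps, Python scripts to look and compute and a tool call to move; the robot and the scene stay as the last step left them, time stands still between calls to the robot, and variables do not carry over. Pictures are saved under pics/ and viewed, and the job is handed in when it is done.

Besides the shell and the picture viewer there is one more tool, called as name(argument=value, ...) on one line, values as JSON. move_arm: Moves the arm, as the interface text tells. Its arguments: {"type":"object","properties":{"deltas":{"type":"array"},"squeeze":{"type":"number"}},"required":["deltas"]}

```bash
ls; mkdir -p pics; cat > h.py <<'E'
import numpy as np, cv2
from workcell import env, imaging, order
def save(img,name): cv2.imwrite('pics/'+name+'.png',cv2.cvtColor(img,cv2.COLOR_RGB2BGR))
def K(p): return np.array([[p['fx'],0,p['cx']],[0,p['fy'],p['cy']],[0,0,1.]])
def world(p,uv,z=None,plane=None):
    R,_=cv2.Rodrigues(np.array(p['rvec'],float)); t=np.array(p['tvec'],float).ravel()
    uv=np.array(uv,float).reshape(-1,1,2)
    n=cv2.undistortPoints(uv,K(p),np.array(p['dist'],float)).reshape(-1,2)
    d=np.c_[n,np.ones(len(n))]
    if plane is not None:
        c=-R.T@t; dw=d@R; s=(plane-c[2])/dw[:,2]; return c+dw*s[:,None]
    return (d*np.asarray(z,float).reshape(-1,1)-t)@R
def cloud(p):
    h,w=p['z_map'].shape; u,v=np.meshgrid(np.arange(w),np.arange(h))
    return world(p,np.stack([u,v],-1).reshape(-1,2).astype(float),p['z_map'].reshape(-1)).reshape(h,w,3)
def pix(p,X): return cv2.projectPoints(np.array(X,float).reshape(-1,1,3),np.array(p['rvec'],float),np.array(p['tvec'],float),K(p),np.array(p['dist'],float))[0].reshape(-1,2)
E
python3 - <<'E'
from h import *
ps={}
for n in ('side','top'):
    p=imaging.read_camera(n); save(p['img'],n+'0'); C=cloud(p)
    np.savez('/tmp/%s0.npz'%n,C=C,**{k:v for k,v in p.items()})
    for t in ['findings_box','cover_grip','charcoal','solder_board','jar','loupe','ring_tray','tongue_tip','ledge_mid']:
        for r in imaging.cut_out(p,t)[:4]:
            m=r['mask']; X=C[m&(p['z_map']>0)]
            print(n,t,round(r['confidence'],2),np.round(r['centre']),m.sum(),np.round(np.median(X,0),3) if len(X) else None,np.round(np.percentile(X,98,axis=0)[2],3) if len(X) else None)
print(env.get_state())
E
```

```text
pics
side findings_box 0.59 [378. 209.] 4181 [ 0.507 -0.158  0.035] 0.061
side findings_box 0.21 [365. 194.] 218 [ 0.553 -0.185  0.041] 0.044
side cover_grip 0.84 [399. 220.] 2273 [ 0.448 -0.157  0.035] 0.064
side cover_grip 0.5 [257. 302.] 3895 [0.553 0.193 0.012] 0.016
side charcoal 0.92 [351. 175.] 556 [ 0.606 -0.195  0.056] 0.082
side charcoal 0.66 [348. 144.] 240 [ 0.706 -0.308  0.033] 0.055
side charcoal 0.62 [306. 215.] 339 [ 0.611 -0.04   0.034] 0.055
side solder_board 0.67 [256. 302.] 3946 [0.553 0.194 0.012] 0.016
side jar 0.74 [248. 202.] 588 [0.744 0.019 0.041] 0.062
side loupe 0.62 [190. 372.] 467 [0.527 0.38  0.025] 0.03
side ring_tray 0.96 [420. 172.] 951 [ 0.526 -0.369  0.008] 0.025
side tongue_tip 0.46 [369. 194.] 239 [ 0.55  -0.185  0.041] 0.044
side ledge_mid 0.63 [379. 208.] 4326 [ 0.505 -0.158  0.035] 0.061
top findings_box 0.94 [354. 263.] 5662 [ 0.518 -0.173  0.035] 0.061
top cover_grip 0.71 [350. 290.] 3211 [ 0.464 -0.162  0.035] 0.064
top charcoal 0.76 [370. 219.] 369 [ 0.612 -0.202  0.078] 0.084
top charcoal 0.69 [415. 182.] 158 [ 0.708 -0.311  0.049] 0.056

[... 537 characters left out ...]
-0.173  0.035] 0.061
{'clock': 1.0, 'joint_pos': array([-1.35859823e+00,  3.13162999e-01,  4.61292834e-02,  1.30359115e+00,
       -2.21501437e-05,  1.43118591e+00]), 'qvel': array([-0.00095117,  0.00087912, -0.00019671,  0.00155075,  0.00116379,
       -0.00221209]), 'tau': array([-1.75986406e-03, -4.80474293e+01,  2.98818201e+01,  2.50419534e-04,
        5.39788084e-05, -1.18943799e-06]), 'tcp_pos': array([ 0.198134  , -0.539845  ,  0.24235625]), 'orientation': array([ 8.60781983e-05,  9.84568694e-01,  1.74998512e-01, -7.95688912e-06]), 'wrist_force': array([ 0.33354858,  0.04139902, -0.82365978]), 'ft_torque': array([0.05885245, 0.08094908, 0.02262635]), 'finger_gap': 0.08562846749293519}
```

```bash
python3 - <<'E'
import cv2,numpy as np
a=cv2.imread('pics/top0.png'); b=cv2.imread('pics/side0.png')
cv2.imwrite('pics/top0c.png',cv2.resize(a[130:350,260:480],None,fx=2.7,fy=2.7,interpolation=cv2.INTER_CUBIC))
E
```

```text
(no output)
```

View pics/top0.png

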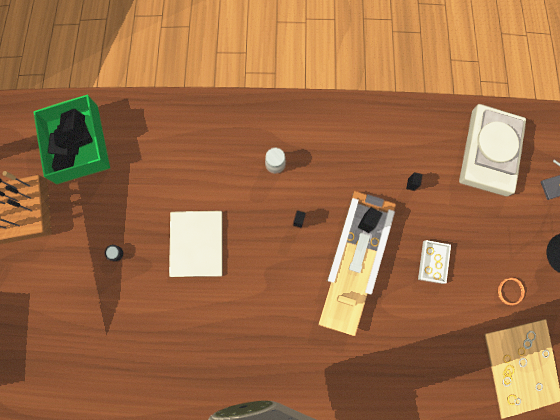

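View pics/side0.png

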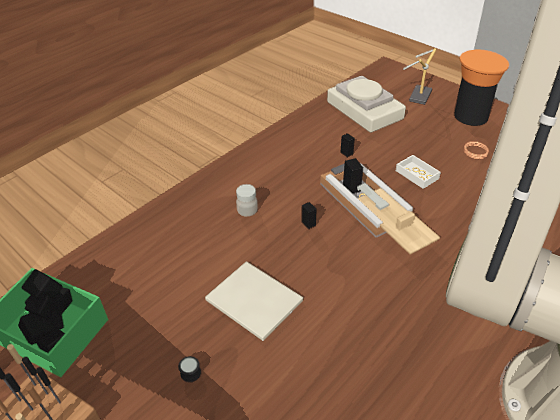

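View pics/top0c.png

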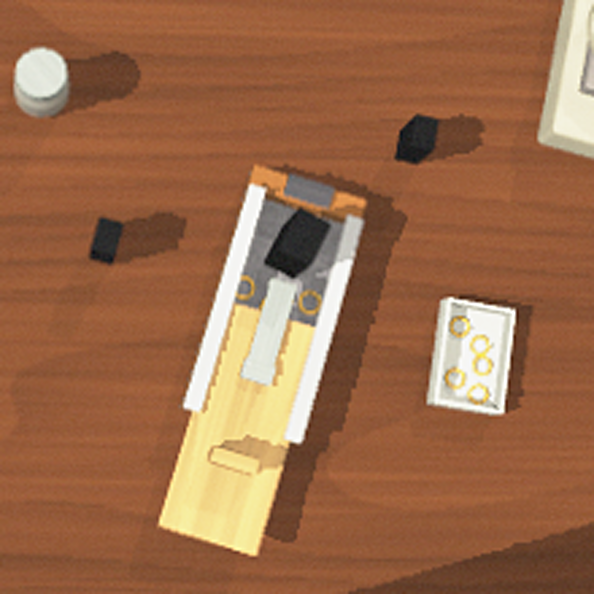

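Charcoal candidates in the top image are the block in the box (370,219), two smaller blocks at (415,182) and (299,218), and lumps in the green bin (70,138). The one in the box, with its top at about 80 mm, is the largest and fits the description. The close crop confirms it: black, standing in the box's open end, yawed a little relative to the rails. Next I'll measure the poses.

```bash
cat > m.py <<'E'
from h import *
def rect(P):
    r=cv2.minAreaRect((P[:,:2]*1000).astype(np.float32)); return np.round(r[0],1),np.round(r[1],1),round(r[2],1)
E
python3 - <<'E'
from m import *
for n in ('top','side'):
    d=np.load('/tmp/%s0.npz'%n); C=d['C']; img=d['img'].astype(int)
    reg=(C[...,0]>.36)&(C[...,0]<.68)&(C[...,1]<-.08)&(C[...,1]>-.28)&(d['z_map']>0)
    dark=img.max(-1)<60
    ch=reg&(C[...,2]>.05)&dark&(C[...,0]>.57); P=C[ch]
    print(n,'char z pct',np.round(np.percentile(P[:,2],[5,50,95,99]),4), ch.sum())
    zt=np.percentile(P[:,2],90); print(' top rect',rect(P[P[:,2]>.072]),P[P[:,2]>.072].mean(0), (P[:,2]>.072).sum())
    light=(img.min(-1)>170)&(img.max(-1)-img.min(-1)<30)
    ra=reg&light&(C[...,2]>.034)&(C[...,2]<.048)
    nl,lab,st,ce=cv2.connectedComponentsWithStats(ra.astype(np.uint8))
    for i in range(1,nl):
        if st[i,4]>40:
            Q=C[lab==i]; c=Q.mean(0); w,v=np.linalg.eigh(np.cov(Q[:,:2].T)); a=v[:,1]*np.sign(v[0,1]); print(' rail',st[i,4],np.round(ce[i]),c.round(4),np.degrees(np.arctan2(a[1],a[0])).round(2),rect(Q))
    g=reg&(C[...,2]>.058)&(C[...,0]<.5)&(img.min(-1)>60); print(' grip',g.sum(),C[g].mean(0).round(4) if g.any() else None,rect(C[g]))
    co=reg&(C[...,2]>.028)&(C[...,2]<.042)&(img[...,0]-img[...,2]>50); print(' cover',rect(C[co]))
    b=(C[...,1]>.08)&(C[...,1]<.3)&(C[...,0]>.4)&(C[...,0]<.7)&(C[...,2]>.007)&(C[...,2]<.02)&(img.min(-1)>150); print(' board',rect(C[b]),np.median(C[b][:,2]))
E
```

```text
top char z pct [0.0588 0.0792 0.0826 0.0842] 275
 top rect (array([ 615.7, -206.6]), array([28.4, 40. ]), 62.8) [ 0.61553789 -0.20604426  0.07953748] 235
 rail 542 [343. 240.] [ 0.5711 -0.1475  0.0396] -16.78 (array([ 572. , -147.8]), array([ 14.7, 192.8]), 73.4)
 rail 518 [379. 253.] [ 0.5435 -0.2293  0.04  ] -16.7 (array([ 546.4, -231.1]), array([ 15.5, 193.2]), 73.4)
 rail 393 [359. 253.] [ 0.5427 -0.1842  0.0408] -16.77 (array([ 544.3, -184.5]), array([26.2, 87. ]), 73.4)
 grip 124 [ 0.4379 -0.1529  0.0638] (array([ 437.9, -152.9]), array([40.4, 13.7]), 71.8)
 cover (array([ 522.3, -177. ]), array([ 99.9, 311.5]), 73.3)
 board (array([560.5, 186.8]), array([149.2, 120.3]), 2.4) 0.012009703428320657
side char z pct [0.0525 0.0751 0.0819 0.083 ] 317
 top rect (array([ 615.1, -204.2]), array([30.1, 43.7]), 61.1) [ 0.61263128 -0.20154803  0.07903003] 180
 rail 308 [388. 190.] [ 0.5278 -0.2235  0.0402] -17.0 (array([ 540.5, -228.2]), array([ 18.5, 187.6]), 73.1)
 rail 474 [354. 200.] [ 0.5645 -0.1435  0.0394] -16.66 (array([ 570.3, -147.8]), array([ 21.1, 196.1]), 73.5)
 rail 247 [373. 196.] [ 0.5403 -0.1824  0.0412] -16.29 (array([ 541.8, -182.9]), array([26.6, 85.6]), 75.1)
 grip 106 [ 0.4355 -0.1485  0.0633] (array([ 436.2, -149.8]), array([38.5, 15.4]), 76.2)
 cover (array([ 522.4, -173.1]), array([ 96.1, 314.7]), 74.0)
 board (array([559.3, 188.2]), array([152.7, 122.4]), 2.3) 0.012528621778453188
```

move_arm(deltas=[-1, 0.0422, -0.0142, 0, 0, 0, 0, -1, 0.0422, -0.0142, 0, 0, 0, 0, -1, 0.0422, -0.0142, 0, 0, 0, 0, -1, 0.0422, -0.0142, 0, 0, 0, 0, -1, 0.0422, -0.0142, 0, 0, 0, 0, -1, 0.0422, -0.0142, 0, 0, 0, 0, -1, 0.0422, -0.0142, 0, 0, 0, 0, -1, 0.0422, -0.0142, 0, 0, 0, 0, -1, 0.0422, -0.0142, 0, 0, 0, 0, -1, 0.0422, -0.0142, 0, 0, 0, 0])

```text
clock: 2.25
tcp_pos: [0.5465, -0.2601, 0.2424]
orientation: [0.0, 0.985, 0.175, 0.0]
wrist_force: [0.9, 0.0, 0.2]
finger_gap: 0.0853
```

move_arm(deltas=[-1, 0.0422, -0.0142, 0, 0, 0, 0, -1, 0.0422, -0.0142, 0, 0, 0, 0, -1, 0, 0, 0, 0, 0, -10.2, -1, 0, 0, 0, 0, 0, -10.2, -1, 0, 0, 0, 0, 0, -10.2, -1, 0, 0, 0, 0, 0, -10.2, -1, 0, 0, 0, 0, 0, -10.2, -1, 0, 0, 0, 0, 0, -10.2, -1, 0, 0, 0, 0, 0, -10.2, -1, 0, 0, 0, 0, 0, -10.2])

```text
clock: 3.5
tcp_pos: [0.6148, -0.2054, 0.2422]
orientation: [-0.0, 0.629, 0.778, -0.0]
wrist_force: [0.6, 0.1, 0.1]
finger_gap: 0.0852
```

move_arm(deltas=[-1, 0, 0, 0, 0, 0, -10.2, -1, 0, 0, 0, 0, 0, -10.2, -1, 0, 0, 0, 0, 0, -10.2, -1, 0, 0, 0, 0, 0, -10.2, -1, 0, 0, 0, 0, 0, -10.2, -1, 0, 0, 0, 0, 0, 0, -1, 0, 0, 0, 0, 0, 0])

```text
clock: 4.38
tcp_pos: [0.6148, -0.2054, 0.2422]
orientation: [-0.0, 0.237, 0.972, -0.0]
wrist_force: [-0.0, 0.7, 0.1]
finger_gap: 0.0857
```

```bash
python3 - <<'E'
from m import *
p=imaging.read_camera('wrist'); save(p['img'],'w1'); C=cloud(p); s=env.get_state()
print(s['clock'],s['tcp_pos'],s['orientation'],s['joint_pos'].round(3),s['wrist_force'])
th=2*np.arctan2(s['orientation'][2],s['orientation'][1]); print('yaw x',np.degrees(th))
P=C[(p['z_map']>0)&(C[...,2]>.07)&(C[...,2]<.09)&(np.hypot(C[...,0]-.615,C[...,1]+.205)<.05)]
print(len(P),P.mean(0) if len(P) else 0,rect(P) if len(P) else 0)
print(cv2.boxPoints)
E
```

```text
4.425 [ 0.61480226 -0.20537794  0.24227468] [-1.47788518e-06  2.36659424e-01  9.71592669e-01 -4.85049164e-05] [-0.446  0.461  0.264  1.374 -0.     0.032] [ 0.65242205  0.66673531 -0.70408643]
yaw x 152.62107930606837
1166 [ 0.6158827  -0.20478252  0.07864194] (array([ 617.1, -205.2]), array([29.9, 40.1]), 61.9)
<built-in function boxPoints>
```

View pics/w1.png

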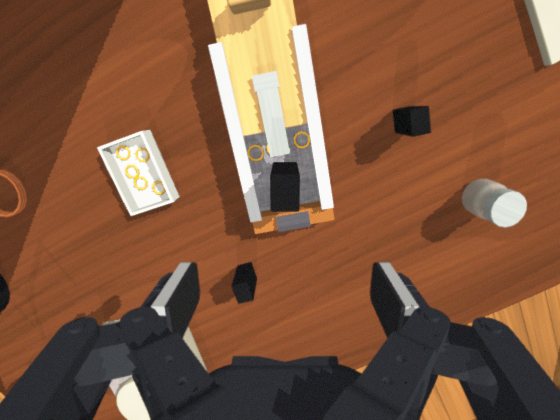

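The wrist view shows the block between the rails at about (285,187). Its top measures 30 x 40 mm at (0.616, -0.205), which agrees with the top camera. I'll descend and grip gently.

move_arm(deltas=[-1, -0.001, 0.001, 0.03, 0, 0, 0.5, -1, 0, 0, 0.04, 0, 0, 0, -1, 0, 0, 0.04, 0, 0, 0, -1, 0, 0, 0.03, 0, 0, 0, -1, 0, 0, 0.024, 0, 0, 0, -1, 0, 0, 0.02, 0, 0, 0, -1, 0, 0, 0, 0, 0, 0], squeeze=25)

```text
clock: 5.3
tcp_pos: [0.6147, -0.2043, 0.0564]
orientation: [-0.002, 0.24, 0.971, 0.0]
wrist_force: [0.6, -0.7, -0.3]
finger_gap: 0.0854
```

move_arm(deltas=[0, 0, 0, 0, 0, 0, 0, 0, 0, 0, 0, 0, 0, 0, 0.3, 0, 0, 0, 0, 0, 0, 0.5, 0, 0, 0, 0, 0, 0, 0.7, 0, 0, 0, 0, 0, 0, 0.7, 0, 0, 0, 0, 0, 0, 0.7, 0, 0, 0, 0, 0, 0, 0.7, 0, 0, 0, 0, 0, 0])

```text
clock: 6.3
tcp_pos: [0.6167, -0.2052, 0.0592]
orientation: [0.001, 0.24, 0.971, -0.0]
wrist_force: [0.9, -0.4, 5.6]
finger_gap: 0.0293
```

```bash
python3 - <<'E'
from m import *
p=imaging.read_camera('side'); s=env.get_state()
print(s['clock'],s['tcp_pos'],s['wrist_force'],s['finger_gap'])
save(cv2.resize(p['img'][80:280,260:480],None,fx=2.7,fy=2.7),'s2')
E
```

```text
6.35 [ 0.61670055 -0.20522816  0.05924219] [-0.60320554 -0.51132084  6.24644153] 0.029719672613314624
```

View pics/s2.png

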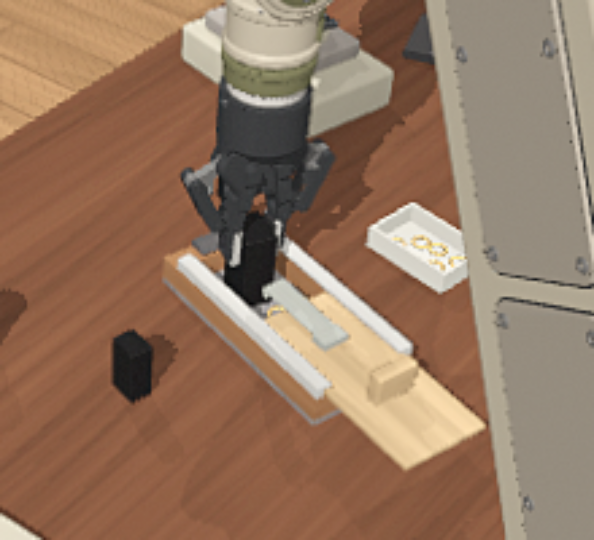

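Gripped, gap 29.7 mm, which matches the 30 mm side. Lifting straight up.

move_arm(deltas=[0.7, 0, 0, -0.005, 0, 0, 0, 0.7, 0, 0, -0.015, 0, 0, 0, 0.7, 0, 0, -0.025, 0, 0, 0, 0.7, 0, 0, -0.03, 0, 0, 0, 0.7, 0, 0, -0.03, 0, 0, 0, 0.7, 0, 0, -0.015, 0, 0, 0, 0.7, 0, 0, 0, 0, 0, 0])

```text
clock: 7.22
tcp_pos: [0.6168, -0.2052, 0.1797]
orientation: [0.001, 0.24, 0.971, -0.0]
wrist_force: [0.2, -0.1, -0.8]
finger_gap: 0.0295
```

```bash
python3 - <<'E'
from m import *
p=imaging.read_camera('side'); s=env.get_state()
print(s['clock'],s['tcp_pos'],s['wrist_force'],s['finger_gap'],s['orientation'])
save(cv2.resize(p['img'][60:280,260:480],None,fx=2.7,fy=2.7),'s3')
E
```

```text
7.275 [ 0.61616406 -0.20493537  0.17819767] [ 0.49500101  0.97400701 -1.32655483] 0.029624482725048175 [ 1.21161731e-04  2.39754745e-01  9.70833478e-01 -6.77615417e-05]
```

View pics/s3.png

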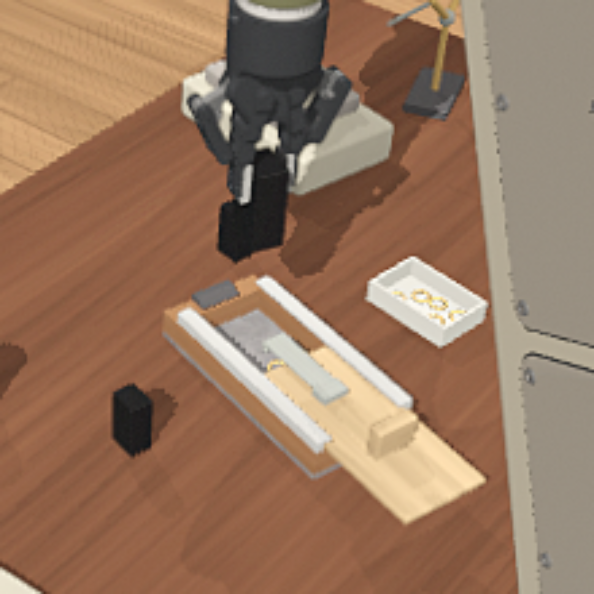

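The block is clear of the box and hanging straight. The step at (240,225) in the crop is the small block behind it. Moving to the board.

move_arm(deltas=[0.7, 0.012, 0.016, 0, 0, 0, 0, 0.7, 0.02, 0.028, 0, 0, 0, 0, 0.7, 0.024, 0.033, 0, 0, 0, 0, 0.7, 0.024, 0.033, 0, 0, 0, 0, 0.7, 0.024, 0.033, 0, 0, 0, 0, 0.7, 0.024, 0.033, 0, 0, 0, 0, 0.7, 0.024, 0.033, 0, 0, 0, 0, 0.7, 0.024, 0.033, 0, 0, 0, 0, 0.7, 0.024, 0.033, 0, 0, 0, 0, 0.7, 0.02, 0.028, 0, 0, 0, 0])

```text
clock: 8.52
tcp_pos: [0.5603, 0.168, 0.1769]
orientation: [-0.001, 0.239, 0.971, -0.0]
wrist_force: [0.9, -0.1, -0.9]
finger_gap: 0.0296
```

move_arm(deltas=[0.7, 0.012, 0.018, 0, 0, 0, 0, 0.7, 0, 0, 0.03, 0, 0, 0, 0.7, 0, 0, 0.03, 0, 0, 0, 0.7, 0, 0, 0.02, 0, 0, 0, 0.7, 0, 0, 0.01, 0, 0, 0, 0.7, 0, 0, 0, 0, 0, 0, 0.7, 0, 0, 0, 0, 0, 0])

```text
clock: 9.4
tcp_pos: [0.5609, 0.1872, 0.0891]
orientation: [0.001, 0.24, 0.971, 0.0]
wrist_force: [-0.4, 0.9, -0.3]
finger_gap: 0.0299
```

```bash
python3 - <<'E'
from m import *
s=env.get_state()
print(s['clock'],s['tcp_pos'],s['wrist_force'],s['finger_gap'],s['orientation'])
for n in ('side','top'):
    p=imaging.read_camera(n); C=cloud(p)
    dark=(p['img'].max(-1)<60)&(p['z_map']>0)&(np.abs(C[...,0]-.56)<.05)&(np.abs(C[...,1]-.187)<.05)
    for z in np.arange(0,.1,.01): print(n,round(z,2),(dark&(C[...,2]>=z)&(C[...,2]<z+.01)).sum(),end=' ')
    if n=='side':
        save(cv2.resize(p['img'][180:380,150:370],None,fx=2.7,fy=2.7),'s4')
        P=C[dark&(C[...,2]<.075)]; print('low',np.percentile(P[:,2],[0,1,2,5]))
E
```

```text
9.4 [0.56088162 0.18721286 0.08912619] [-0.35382836  0.89887932 -0.25858213] 0.029855278560240915 [6.55005912e-04 2.39840709e-01 9.70812008e-01 2.25117674e-04]
side 0.0 0 side 0.01 0 side 0.02 0 side 0.03 13 side 0.04 45 side 0.05 63 side 0.06 54 side 0.07 61 side 0.08 58 side 0.09 70 low [0.03631358 0.03737963 0.03760696 0.03894369]
top 0.0 0 top 0.01 0 top 0.02 0 top 0.03 1 top 0.04 3 top 0.05 5 top 0.06 4 top 0.07 5 top 0.08 3 top 0.09 2
```

View pics/s4.png

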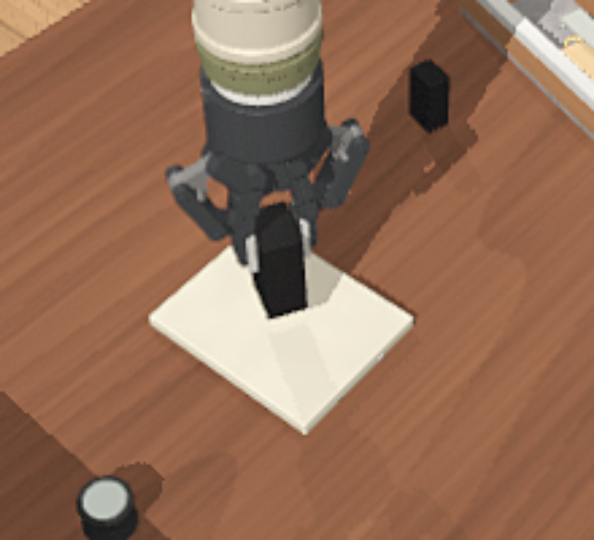

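The block hangs over the middle of the board, with its lower edge about 24 mm above the board top. I'll creep down the last millimetres.

move_arm(deltas=[0.7, 0, 0, 0.008, 0, 0, 0, 0.7, 0, 0, 0.007, 0, 0, 0, 0.7, 0, 0, 0.004, 0, 0, 0, 0.7, 0, 0, 0.001, 0, 0, 0, 0.7, 0, 0, 0.001, 0, 0, 0, 0.7, 0, 0, 0, 0, 0, 0])

```text
clock: 10.25
tcp_pos: [0.5604, 0.1872, 0.0673]
orientation: [0.0, 0.24, 0.971, 0.0]
wrist_force: [-0.1, 0.2, -0.7]
finger_gap: 0.0297
```

move_arm(deltas=[0.7, 0, 0, 0.001, 0, 0, 0, 0.7, 0, 0, 0, 0, 0, 0])

```text
clock: 10.5
tcp_pos: [0.5603, 0.1872, 0.0663]
orientation: [0.0, 0.24, 0.971, 0.0]
wrist_force: [-0.3, -0.9, -0.4]
finger_gap: 0.0298
```

move_arm(deltas=[0.7, 0, 0, 0.0007, 0, 0, 0, 0.7, 0, 0, 0, 0, 0, 0])

```text
clock: 10.75
tcp_pos: [0.5604, 0.1871, 0.0663]
orientation: [0.0, 0.24, 0.971, 0.0]
wrist_force: [-1.8, -0.8, 4.5]
finger_gap: 0.0295
```

Contact at about 4.5 N, exactly at the expected height. Releasing.

move_arm(deltas=[0.2, 0, 0, 0, 0, 0, 0, 0.1, 0, 0, 0, 0, 0, 0, 0, 0, 0, 0, 0, 0, 0, -0.3, 0, 0, 0, 0, 0, 0, -0.3, 0, 0, 0, 0, 0, 0, -0.3, 0, 0, -0.01, 0, 0, 0, -0.3, 0, 0, -0.02, 0, 0, 0, -0.3, 0, 0, -0.03, 0, 0, 0, -0.3, 0, 0, -0.04, 0, 0, 0, -0.3, 0, 0, -0.04, 0, 0, 0])

```text
clock: 12.0
tcp_pos: [0.5602, 0.1871, 0.2075]
orientation: [0.0, 0.24, 0.971, 0.0]
wrist_force: [-0.3, 0.0, -0.7]
finger_gap: 0.0553
```

```bash
python3 - <<'E'
from m import *
s=env.get_state()
print(s['clock'],s['tcp_pos'],s['wrist_force'],s['finger_gap'],s['orientation'],s['joint_pos'].round(2))
p=imaging.read_camera('side'); C=cloud(p)
P=C[(p['img'].max(-1)<60)&(p['z_map']>0)&(np.abs(C[...,0]-.56)<.05)&(np.abs(C[...,1]-.187)<.05)&(C[...,2]<.12)]
print(np.percentile(P[:,2],[0,1,50,97,100]), P[P[:,2]>.08].mean(0),P[P[:,2]<.04].mean(0))
save(cv2.resize(p['img'][180:380,150:370],None,fx=2.7,fy=2.7),'s5')
E
```

```text
12.0 [0.56017499 0.18714759 0.20752159] [-0.3146572   0.04703373 -0.73510867] 0.055252820948890426 [2.74664335e-04 2.39751098e-01 9.70834346e-01 9.29744044e-05] [ 0.19  0.35  0.02  1.23 -0.    0.67]
[0.01417909 0.01677891 0.07251609 0.08867084 0.09114448] [0.55651982 0.18967928 0.08616331] [0.54448368 0.19663696 0.02831482]
```

View pics/s5.png

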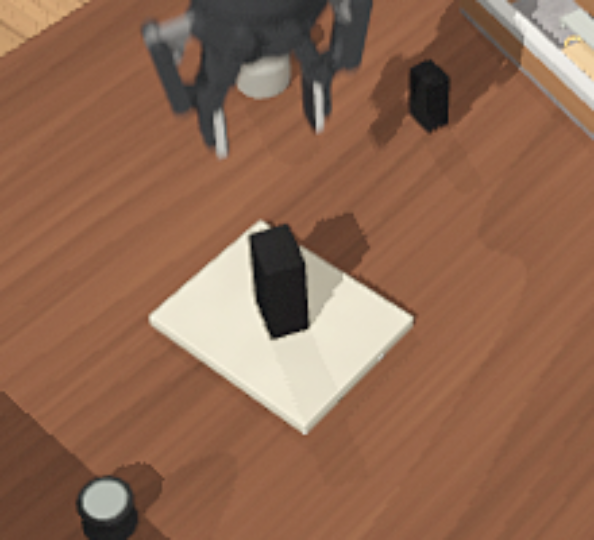

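The block stands upright and square in the middle of the board (280,285 in the crop), with its top at about 88 mm as expected. Moving over the cover's grip rib.

move_arm(deltas=[-0.3, -0.005, -0.036, 0, 0, 0, 0, -0.3, -0.005, -0.036, 0, 0, 0, 0, -0.3, -0.005, -0.036, 0, 0, 0, 0, -0.3, -0.005, -0.036, 0, 0, 0, 0, -0.3, -0.005, -0.036, 0, 0, 0, 0, -0.3, -0.005, -0.036, 0, 0, 0, 0, -0.3, -0.005, -0.036, 0, 0, 0, 0, -0.3, -0.005, -0.036, 0, 0, 0, 0, -0.3, -0.005, -0.036, 0, 0, 0, 0, -0.3, -0.005, -0.034, 0, 0, 0, 0])

```text
clock: 13.3
tcp_pos: [0.4375, -0.1541, 0.2063]
orientation: [0.001, 0.24, 0.971, -0.0]
wrist_force: [-0.2, -0.1, 0.0]
finger_gap: 0.0556
```

move_arm(deltas=[-0.3, 0, 0, 0, 0, 0, 9.9, -0.3, 0, 0, 0, 0, 0, 9.9, -0.3, 0, 0, 0, 0, 0, 9.9, -0.3, 0, 0, 0, 0, 0, 9.9, -0.3, 0, 0, 0, 0, 0, 9.9, -0.3, 0, 0, 0, 0, 0, 9.9, -0.3, 0, 0, 0, 0, 0, 9.9, -0.3, 0, 0, 0, 0, 0, 9.5, -0.3, 0, 0, 0, 0, 0, 0, -0.3, 0, 0, 0, 0, 0, 0])

```text
clock: 14.55
tcp_pos: [0.4379, -0.153, 0.2059]
orientation: [0.0, 0.801, 0.599, 0.0]
wrist_force: [-0.4, -0.0, 0.3]
finger_gap: 0.0557
```

```bash
python3 - <<'E'
from m import *
s=env.get_state(); q=s['orientation']
yaw=2*np.arctan2(q[2],q[1])
print(s['clock'],s['tcp_pos'],'yaw',np.degrees(yaw),s['finger_gap'],s['joint_pos'].round(2))
p=imaging.read_camera('wrist'); C=cloud(p); save(p['img'],'w6')
img=p['img'].astype(int); ok=p['z_map']>0
g=ok&(C[...,2]>.058)&(C[...,2]<.07)&(np.hypot(C[...,0]-.438,C[...,1]+.153)<.04)
print('grip',g.sum(),C[g].mean(0),rect(C[g]))
d=(C[g].mean(0)-s['tcp_pos']); print('delta tool x,y',d[0]*np.cos(yaw)+d[1]*np.sin(yaw), d[0]*np.sin(yaw)-d[1]*np.cos(yaw))
E
```

```text
14.55 [ 0.43790845 -0.15300813  0.20593114] yaw 73.60701067917806 0.0556581437184766 [-0.51  0.11 -0.3   1.16 -0.    1.35]
grip 566 [ 0.43933273 -0.14973405  0.063049  ] (array([ 439.4, -150.6]), array([39. , 13.2]), 73.2)
delta tool x,y 0.0035429496046562405 0.0004423545872358271
```

View pics/w6.png

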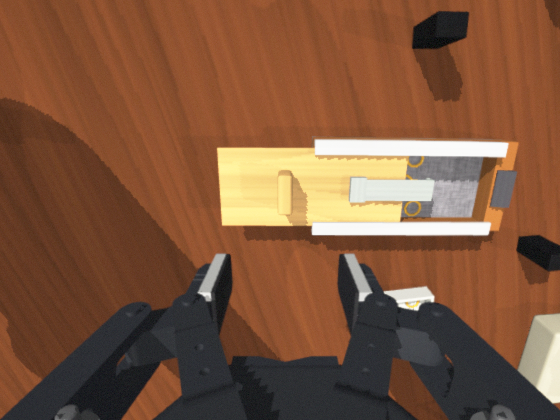

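The wrist view shows the rib (285,192) midway between the fingers, and the rails run along the jaw axis. I'll descend and pinch.

move_arm(deltas=[-0.3, 0.001, 0, 0.03, 0, 0, 0.3, -0.3, 0, 0, 0.04, 0, 0, 0, -0.3, 0, 0, 0.04, 0, 0, 0, -0.3, 0, 0, 0.03, 0, 0, 0, -0.3, 0, 0, 0.014, 0, 0, 0, -0.3, 0, 0, 0, 0, 0, 0, 0.3, 0, 0, 0, 0, 0, 0, 0.6, 0, 0, 0, 0, 0, 0, 0.9, 0, 0, 0, 0, 0, 0, 0.9, 0, 0, 0, 0, 0, 0], squeeze=30)

```text
clock: 15.85
tcp_pos: [0.439, -0.1525, 0.0527]
orientation: [0.001, 0.803, 0.596, 0.0]
wrist_force: [-0.4, 1.1, 5.9]
finger_gap: 0.0134
```

move_arm(deltas=[0.9, 0, 0, 0, 0, 0, 0, 0.9, 0, 0, 0, 0, 0, 0])

```text
clock: 16.1
tcp_pos: [0.439, -0.1525, 0.0527]
orientation: [0.001, 0.803, 0.596, 0.0]
wrist_force: [-1.3, 0.8, 6.5]
finger_gap: 0.014
```

move_arm(deltas=[0.9, 0, 0.004, 0, 0, 0, 0, 0.9, 0, 0.006, 0, 0, 0, 0, 0.9, 0, 0.008, 0, 0, 0, 0, 0.9, 0, 0.008, 0, 0, 0, 0, 0.9, 0, 0.008, 0, 0, 0, 0, 0.9, 0, 0.008, 0, 0, 0, 0, 0.9, 0, 0.008, 0, 0, 0, 0, 0.9, 0, 0.005, 0, 0, 0, 0, 0.9, 0, 0, 0, 0, 0, 0])

```text
clock: 17.23
tcp_pos: [0.4922, -0.1684, 0.0528]
orientation: [0.001, 0.803, 0.596, 0.001]
wrist_force: [1.7, 1.0, 4.6]
finger_gap: 0.0132
```

```bash
python3 - <<'E'
from m import *
s=env.get_state(); print(s['clock'],s['tcp_pos'],s['wrist_force'],s['finger_gap'])
p=imaging.read_camera('wrist'); save(p['img'],'w7')
E
```

```text
17.225 [ 0.49224255 -0.16837516  0.05279963] [1.73276601 0.9567044  4.55934481] 0.013172230377308851
```

View pics/w7.png

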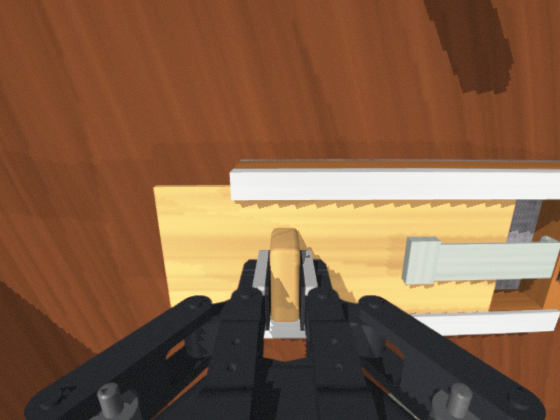

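The cover follows the rib, with 55 mm slid and the tongue nearing the end wall (550,262). I'll keep going while watching the force.

move_arm(deltas=[0.9, 0, 0.006, 0, 0, 0, 0, 0.9, 0, 0.007, 0, 0, 0, 0, 0.9, 0, 0.006, 0, 0, 0, 0, 0.9, 0, 0.005, 0, 0, 0, 0, 0.9, 0, 0, 0, 0, 0, 0])

```text
clock: 17.9
tcp_pos: [0.5145, -0.175, 0.0527]
orientation: [0.001, 0.803, 0.596, 0.0]
wrist_force: [-0.8, 0.5, 7.7]
finger_gap: 0.0132
```

move_arm(deltas=[0.9, 0, 0.004, 0, 0, 0, 0, 0.9, 0, 0.004, 0, 0, 0, 0, 0.9, 0, 0, 0, 0, 0, 0])

```text
clock: 18.27
tcp_pos: [0.5213, -0.177, 0.0527]
orientation: [0.0, 0.803, 0.596, 0.0]
wrist_force: [-3.1, 2.3, 8.9]
finger_gap: 0.0136
```

```bash
python3 - <<'E'
from m import *
s=env.get_state(); print(s['clock'],s['tcp_pos'],s['wrist_force'],s['finger_gap'])
p=imaging.read_camera('side'); save(cv2.resize(p['img'][120:270,300:460],None,fx=3.7,fy=3.7,interpolation=cv2.INTER_CUBIC),'s8')
E
```

```text
18.275 [ 0.52128619 -0.17703064  0.05274167] [-3.05959297  2.34448962  8.88624909] 0.01359452199192617
```

View pics/s8.png

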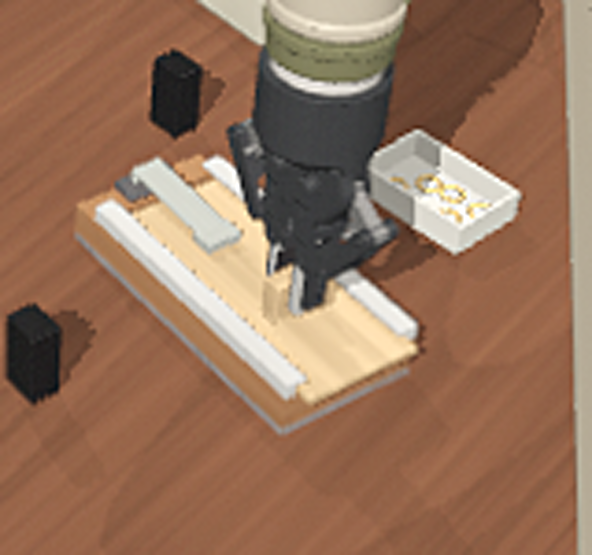

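move_arm(deltas=[0.9, 0, 0.003, 0, 0, 0, 0, 0.9, 0, 0.003, 0, 0, 0, 0, 0.9, 0, 0, 0, 0, 0, 0])

```text
clock: 18.7
tcp_pos: [0.5274, -0.1789, 0.0528]
orientation: [0.0, 0.803, 0.596, 0.0]
wrist_force: [-1.6, 1.4, 8.9]
finger_gap: 0.0134
```

move_arm(deltas=[0.9, 0, 0.003, 0, 0, 0, 0, 0.9, 0, 0.002, 0, 0, 0, 0, 0.9, 0, 0, 0, 0, 0, 0])

```text
clock: 19.08
tcp_pos: [0.5327, -0.1805, 0.0528]
orientation: [0.001, 0.803, 0.596, 0.001]
wrist_force: [0.2, 1.4, 6.2]
finger_gap: 0.0134
```

move_arm(deltas=[0.9, 0, 0.002, 0, 0, 0, 0, 0.9, 0, 0, 0, 0, 0, 0])

```text
clock: 19.32
tcp_pos: [0.5337, -0.1808, 0.0527]
orientation: [0.0, 0.803, 0.596, 0.0]
wrist_force: [-3.6, 2.2, 8.6]
finger_gap: 0.0133
```

move_arm(deltas=[0.9, 0, 0.002, 0, 0, 0, 0, 0.9, 0, 0, 0, 0, 0, 0])

```text
clock: 19.58
tcp_pos: [0.5338, -0.1807, 0.0527]
orientation: [-0.001, 0.803, 0.596, -0.001]
wrist_force: [-7.9, 3.1, 14.1]
finger_gap: 0.0133
```

The force dropped, as a click would, and then came a hard stop after 99 mm of travel. Let me look at the tongue.

```bash
python3 - <<'E'
from m import *
s=env.get_state(); print(s['clock'],s['tcp_pos'],s['wrist_force'])
for n in('side','top'):
    p=imaging.read_camera(n);C=cloud(p)
    b=(p['img'][120:270,300:460] if n=='side' else p['img'][170:320,300:460])
    save(cv2.resize(b,None,fx=3.7,fy=3.7,interpolation=cv2.INTER_CUBIC),n+'9')
    a=np.array([np.cos(np.radians(-16.65)),np.sin(np.radians(-16.65))]); o=np.array([.5592,-.1894])+a*.0035
    X=(C[...,:2]-o)@a; Y=(C[...,:2]-o)@np.array([-a[1],a[0]])
    for x in range(40,126,5):
        m=(p['z_map']>0)&(abs(X*1000-x)<2.5)&(abs(Y)<.008); print(n,x,m.sum(),np.round(np.median(C[m][:,2])*1000,1) if m.any() else None, np.median(p['img'][m],0) if m.any() else '')
E
```

```text
19.575 [ 0.53375645 -0.18074039  0.05271715] [-7.93379292  3.12390769 14.11153994]
side 40 10 41.8 [217.  218.  207.5]
side 45 10 41.1 [215.5 216.  207. ]
side 50 9 39.2 [214. 216. 205.]
side 55 9 41.6 [215. 217. 206.]
side 60 14 41.3 [216. 217. 207.]
side 65 8 41.1 [215.5 216.  207. ]
side 70 8 41.0 [215.  216.5 206.5]
side 75 10 40.9 [216. 217. 207.]
side 80 12 41.0 [215.5 217.  206. ]
side 85 10 41.9 [216.  217.  206.5]
side 90 7 42.2 [216. 217. 207.]
side 95 7 41.4 [216. 218. 207.]
side 100 9 39.8 [217. 218. 207.]
side 105 7 41.3 [215. 217. 206.]
side 110 9 40.6 [215. 217. 206.]
side 115 10 41.6 [218. 221. 210.]
side 120 5 40.5 [222. 229. 219.]
side 125 1 38.3 [208. 207. 194.]
top 40 4 41.7 [233.5 237.  228. ]
top 45 3 40.4 [235. 237. 229.]
top 50 7 40.7 [232. 234. 225.]
top 55 7 40.8 [233. 236. 226.]
top 60 8 40.0 [233.5 236.5 227.5]
top 65 10 38.8 [232.  235.5 226. ]
top 70 11 42.1 [233. 236. 226.]
top 75 8 40.4 [232.  235.  225.5]
top 80 7 40.2 [231. 235. 226.]
top 85 8 41.3 [232.5 236.  227. ]
top 90 9 41.0 [232. 234. 225.]
top 95 8 40.9 [231.5 234.5 224. ]
top 100 14 40.0 [232. 235. 224.]
top 105 14 41.0 [232. 235. 225.]
top 110 15 41.1 [232. 235. 225.]
top 115 15 41.0 [232. 236. 225.]
top 120 13 40.2 [234. 239. 229.]
top 125 2 18.8 [208.  208.5 190. ]
```

View pics/side9.png

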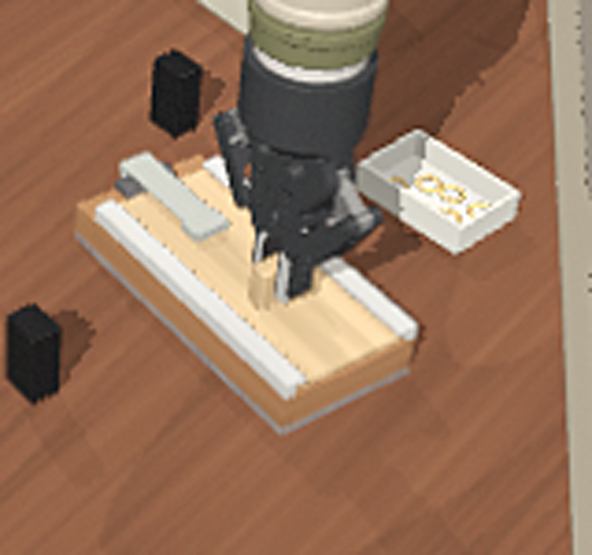

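View pics/top9.png

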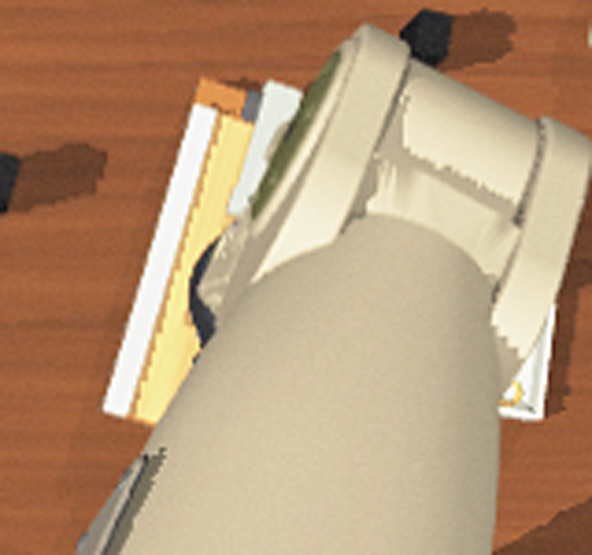

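The tongue lies flat at 41 mm along its whole length. If it were still on the ledge its tip would be about 45 mm up. Its tip is at x≈+122 mm, past the ledge. I'll do a gentle pull test, then push home again.

move_arm(deltas=[0.9, 0, -0.003, 0, 0, 0, 0, 0.9, 0, -0.003, 0, 0, 0, 0, 0.9, 0, 0, 0, 0, 0, 0])

```text
clock: 20.05
tcp_pos: [0.532, -0.1803, 0.0528]
orientation: [0.002, 0.803, 0.596, 0.001]
wrist_force: [5.1, 1.1, 4.6]
finger_gap: 0.0137
```

move_arm(deltas=[0.9, 0, 0.003, 0, 0, 0, 0, 0.9, 0, 0.003, 0, 0, 0, 0, 0.9, 0, 0, 0, 0, 0, 0, 0.9, 0, 0, 0, 0, 0, 0])

```text
clock: 20.55
tcp_pos: [0.5337, -0.1808, 0.0527]
orientation: [-0.001, 0.803, 0.596, -0.001]
wrist_force: [-6.8, 3.4, 17.1]
finger_gap: 0.0132
```

It slipped back 1.8 mm and then held at about 5 N of pull, so it's latched. It's pushed home again. Releasing and retreating.

move_arm(deltas=[0.9, 0, -0.001, 0, 0, 0, 0, 0.6, 0, 0, 0, 0, 0, 0, 0.4, 0, 0, 0, 0, 0, 0, 0.2, 0, 0, 0, 0, 0, 0, -0.2, 0, 0, 0, 0, 0, 0, -0.3, 0, 0, -0.01, 0, 0, 0, -0.3, 0, 0, -0.03, 0, 0, 0, -0.3, 0, 0, -0.04, 0, 0, 0, -0.3, 0, 0, -0.04, 0, 0, 0, -0.3, 0, 0, -0.04, 0, 0, 0])

```text
clock: 21.8
tcp_pos: [0.5347, -0.1813, 0.2138]
orientation: [0.0, 0.803, 0.596, 0.0]
wrist_force: [0.3, -1.0, 0.7]
finger_gap: 0.0555
```

move_arm(deltas=[-0.3, 0, -0.04, 0, 0, 0, 0, -0.3, 0, -0.04, 0, 0, 0, 0, -0.3, 0, -0.02, 0, 0, 0, 0, -0.3, 0, 0, 0, 0, 0, 0])

```text
clock: 22.3
tcp_pos: [0.4382, -0.1519, 0.2126]
orientation: [0.001, 0.803, 0.596, 0.0]
wrist_force: [0.6, 0.4, 0.1]
finger_gap: 0.0555
```

```bash
python3 - <<'E'
from m import *
s=env.get_state(); print(s['clock'],s['tcp_pos'],s['wrist_force'])
a=np.array([np.cos(np.radians(-16.65)),np.sin(np.radians(-16.65))]); o=np.array([.5592,-.1894])+a*.0035
for n in('wrist','side'):
    p=imaging.read_camera(n);C=cloud(p);save(p['img'],n+'10')
    X=((C[...,:2]-o)@a)*1000; Y=((C[...,:2]-o)@np.array([-a[1],a[0]]))
    ok=(p['z_map']>0)&(abs(Y)<.008)
    print(n,[(x,np.round(np.median(C[ok&(abs(X-x)<2.5)][:,2])*1000,1)) for x in range(60,122,10)])
    g=(p['z_map']>0)&(C[...,2]>.058)&(C[...,2]<.068)&(abs(X+27)<25)&(abs(Y)<.03); print('grip x',g.sum(),X[g].mean() if g.any() else 0)
    ch=(p['img'].max(-1)<60)&(p['z_map']>0)&(np.hypot(C[...,0]-.56,C[...,1]-.187)<.05)&(C[...,2]>.08)
    if n=='side': print('char',C[ch].mean(0),C[ch][:,2].max())
    for t in ('jar','loupe','ring_tray'):
        for r in imaging.cut_out(p,t)[:1]: print(t,np.round(np.median(C[r['mask']&(p['z_map']>0)],0),3),r['confidence'])
E
```

```text
22.3 [ 0.43823322 -0.15191731  0.21260393] [0.61024775 0.35578989 0.09083876]
wrist [(60, np.float64(40.2)), (70, np.float64(40.1)), (80, np.float64(39.9)), (90, np.float64(39.9)), (100, np.float64(40.1)), (110, np.float64(40.1)), (120, np.float64(39.9))]
grip x 559 -31.409620419992507
side [(60, np.float64(38.9)), (70, np.float64(42.1)), (80, np.float64(41.6)), (90, np.float64(42.1)), (100, np.float64(41.7)), (110, np.float64(41.9)), (120, np.float64(41.1))]
grip x 99 -34.36187321152403
char [0.55653553 0.1894408  0.08629476] 0.09008976123247153
jar [0.744 0.02  0.041] 0.88
loupe [0.526 0.38  0.025] 0.82
ring_tray [ 0.53  -0.363  0.01 ] 0.86
```

View pics/side10.png

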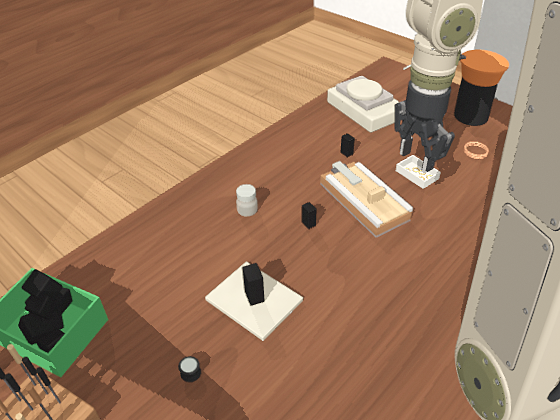

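View pics/wrist10.png

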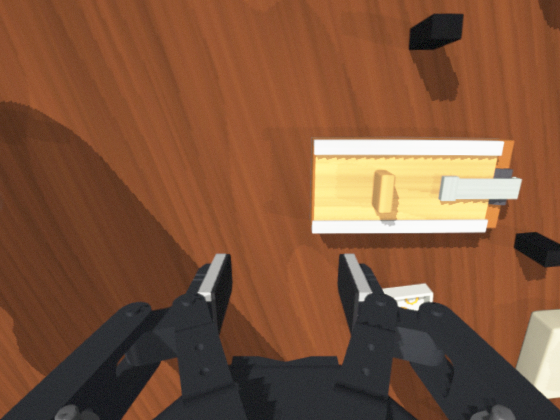

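The side view shows the block upright on the board (253,285), the box closed (365,195), and the jar, loupe and tray in place. The wrist view shows the tongue past the ledge (505,187) and lying flat. Handing in.

```bash
python3 -c "
from workcell import order; print(order.hand_in())"
```

```text
the job is handed in; nothing more can be done
None
```

The largest charcoal block now stands upright in the middle of the soldering board. The box cover is fully home and latched. I handed the job in at about 22 s of the 56 s allowed, and hand-in reports no verdict.

- **Charcoal:** I set it down with about 4.5 N of contact. It was still upright at the last look, with its top about 88 mm above the bench as expected.
- **Cover:** I pinched it by its rib and slid it 99 mm to a hard stop. In a pull test it slipped back 1.8 mm, then held at about 5 N, so I pushed it home again and let go. The tongue lies flat at about 40–41 mm, with its tip past the ledge.
- **Bystanders:** The jar and loupe read the same as at the start. The ring tray reads 4–6 mm different, but the gripper partly hid it in that view. It looks in place and nothing went near it.
- **Failures:** No check failed. The two cameras put the rib 3 mm apart, because the side view sees more of its near face.

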